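# Raise the lab jack under the hanging lens tube

### The arm

A 6-joint arm with a two-finger parallel gripper is mounted at the origin on a cart in front of the work surface, level with it; the furniture and walls round the work are solid. World frame = base frame: x ahead of the robot, y to its left, z up, the work surface at z = 0. Lengths are in m, angles in rad, forces in N, time in s.
With the tool pointing down it reaches from about 0.225 to 0.725 m from the base axis. Payload 3.1 kg.
Tool frame: the origin (TCP) lies where the fingers leave the gripper's body, on its centre line; the fingertips stand 73 mm ahead of it and the grasp point (between the pads) lies 54 mm ahead of it; z points along the fingers, y is the line along which they close (so a half turn about z gives the same grasp; the last joint's range is limited). The gripper opens to 85 mm and grips with 20 to 120 N. Pads are 22 mm wide; open, the fingers measure 114 mm over their backs; the gripper's body (76 mm by 85 mm) begins 54 mm behind the grasp point. The pads swing forward as they close: fully open they stand 13 mm farther back than shut.
Start: joints at [-1.458, 0.048, 0.099, 1.622, 0, 1.443], TCP at [0.125, -0.51, 0.304] pointing down, gripper open.
Joint ranges: [-2.91, 2.91], [-0.99, 1.94], [-1.21, 1.42], [-2.12, 2.29], [-1.49, 1.47], [-3.14, 3.14]. Speed limits (rad/s): [2.79, 2.79, 3.14, 3.14, 3.14, 3.14].

### API

Orientations are given as a rotation vector (axis times angle).
In Python, from workcell import arm, imaging, hand_in gives the robot as it stands.
- The arm moves only by the shell command python3 -m creep 'ROWS'. ROWS is JSON, a list of rows, each an object with "slide": the shift along the world's x, y, z in mm, a list of three; "twist": the turn, a rotation vector about the world's x, y, z in degrees, a list of three; "gripper": the opening, from 0 (shut) to 1 (fully open). A call has exactly 10 rows; each row shifts and turns the commanded pose from where the row before left it; what a row does not reach is not made up. A row lasts 1/10 s, in which the tool goes at most 50 mm and 8.59 degrees, less where a joint would pass 70% of its speed; a pose out of reach is approached as far as the arm can. A call with a gripper value outside its range is refused whole. The fingers move at their own pace and stop on an object; the grip force is fixed at half the most. Time passes only in rows, so rows that do not move let the fingers close, or fill a call up. It gives the time, the measured TCP pose, the force, the opening and the grip force at its end, in the units of the state.
- arm.observe(): the state, without advancing time (a new reading comes with each control period).
- imaging.capture(name): name is "scene" or "top"; returns a dict with "image" (480x640x3 uint8, red, green, blue), "fovy" (degrees; the focal length in pixels is half the picture's height over the tangent of half this angle, whatever the lens; pixels are square), "cx", "cy" (the principal point, pixels), "xyz" and "rotation" of the camera in the world. Camera axes: x right, y down, z forward; pixel columns grow to the right and rows downward; lengths in m; the calibration is good to about 2 mm. A picture is of the moment at which its call begins. There is no depth.
- hand_in(): hands the job in; it is judged then, once.
The state is a dict: "clock": time; "joint_positions": joint angles; "joint_vel": joint speeds; "tau": joint torques, N m; "ee_pos": TCP position; "orientation": TCP orientation; "ft_force": force on the tool from outside, world axes, zero at the start; "ft_torque": the same for the moment, N m; "opening": finger opening in m; "finger_force": force on a finger pad.
Only numpy, scipy, OpenCV 4.12 (cv2) and the standard library are available. Lean on these libraries where they do the work, as an engineer would, in place of code of your own. Each camera call takes 0.05 s, during which the arm holds its last target. There are 200 camera calls.

### The job

A brass lens tube hangs by its flange in the ring of a small stand, over one of two lab jacks. Turn the red knob of that jack clockwise until its platform just touches the underside of the tube and carries it, lifting it less than a centimetre off the ring, then let go. Do not push the platform itself, and leave the other jack, the one with the dish on it, as it is.

Things in the scene. Friction and masses are not known exactly. Their poses are not given: they have to be found in the camera images.
- lift_grip (a point): Grip point of the red knob of the jack under the tube: an upright bar 50 mm long (x), 14 wide (y), 34 tall, 98 mm above the worktop, 17 below the bar's top and 32 above the grey gearbox it stands on. Take it from above across the 14 mm. It turns about the vertical through this point; clockwise from above raises the platform 18 mm per rad. Stiff (0.2 N m), stays where left, at least 1.9 rad to go.
- lift_platform: Platform of that jack, origin at the centre of its top: a 100 x 100 mm aluminium plate with a dark rubber mat, on scissor links, 105 mm beyond the knob's axis. It moves straight up and down; at the start it is 62 to 66 mm above the worktop.
- tube: Loose brass lens tube, 0.15 kg, upright over the platform's centre. Origin: centre of its flat underside, z up. Body 34 mm in diameter, 60 mm tall; its 54 mm flange, 44 mm above the origin, rests on a steel ring (70 mm outside) with 3 to 4 mm of play. At the start the underside is 4 to 18 mm above the platform. The stand's post is behind the jack; nothing of it is higher than 147 mm.
- spare_knob (a joint): Knob angle, rad, of the other jack, of the same make, which carries a lidded clear plastic dish and has no stand over it; to be left alone.

How it is judged:
At the end, for the whole second after the job is handed in: The platform touches the underside of the tube, which is upright within 10 degrees, at rest, and less than 10 mm from where it hung at the start (contact force between lift_platform and tube above 0.05 N and distance of tube from where it was at the start of the episode below 0.01 m and angle between tube's own z axis and vertical below 0.17 rad and linear speed of tube below 0.01 m/s).
It fails at once if the other jack's knob is turned by more than 0.15 rad (value of joint spare_knob above 0.15 rad or value of joint spare_knob below -0.08 rad).
It fails at once if the robot pushes on the platform instead of turning the knob (contact force between any of the fingers, the arm and lift_platform above 1 N).
It fails at once if the robot pushes the tube (contact force between any of the fingers, the arm and tube above 2 N).
It also fails if it takes over 29 s, if anything falls off the work surface, if the arm or the gripper's body presses on something with over 40 N, if the wrist force passes 120 N, or if a joint passes its speed limit or range.

## Working session

There is one attempt and no reset: what is moved stays moved. The work goes in short steps, Python scripts to look and compute and a shell command to move; the robot and the scene stay as the last step left them, time stands still between calls to the robot, and variables do not carry over. Pictures are saved under pics/ and viewed, at most 10 in all, crops included, and the job is handed in when it is done.

```bash
mkdir -p pics; cat > h.py <<'E'
import numpy as np, cv2
from workcell import arm, imaging, hand_in
def cap(n,f=None):
    c=imaging.capture(n)
    if f: cv2.imwrite('pics/'+f,c['image'][:,:,::-1])
    return c
def ray(c,u,v):
    f=240/np.tan(np.radians(c['fovy'])/2)
    d=np.array(c['rotation'])@np.array([(u-c['cx'])/f,(v-c['cy'])/f,1])
    return np.array(c['xyz']),d
def onz(c,u,v,z):
    o,d=ray(c,u,v); return o+d*(z-o[2])/d[2]
def proj(c,p):
    f=240/np.tan(np.radians(c['fovy'])/2)
    q=np.array(c['rotation']).T@(np.array(p)-c['xyz']); return f*q[:2]/q[2]+[c['cx'],c['cy']]
E
python3 - <<'E'
from h import *
a=cap('top','t0.png'); b=cap('scene','s0.png')
for c in(a,b): print(c['fovy'],c['cx'],c['cy'],c['xyz'],np.round(c['rotation'],3))
print(arm.observe()['clock'],arm.observe()['orientation'])
E
```

```text
54.22703281462814 315.0714801400776 245.03267288725138 [ 0.42133301 -0.01667497  0.96262787] [-2.153  2.142 -0.128]
47.25378466274804 318.6705245571964 235.62358780319252 [0.02863291 0.76124926 0.63746324] [-0.659  2.386 -1.409]
0.1 [-3.11675710e+00 -3.77055731e-01 -1.02225734e-05]
```

View pics/t0.png

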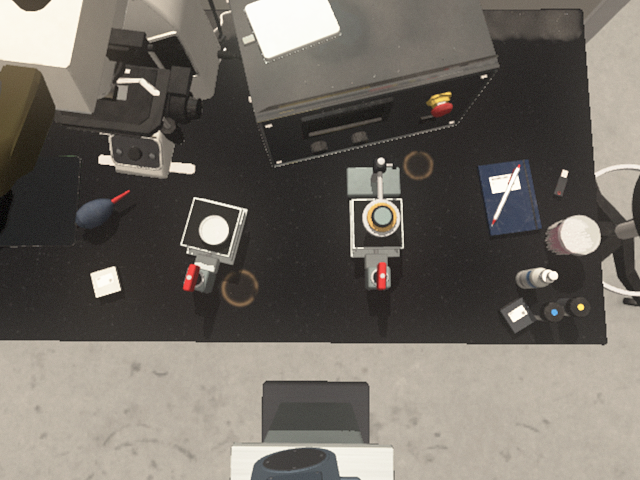

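View pics/s0.png

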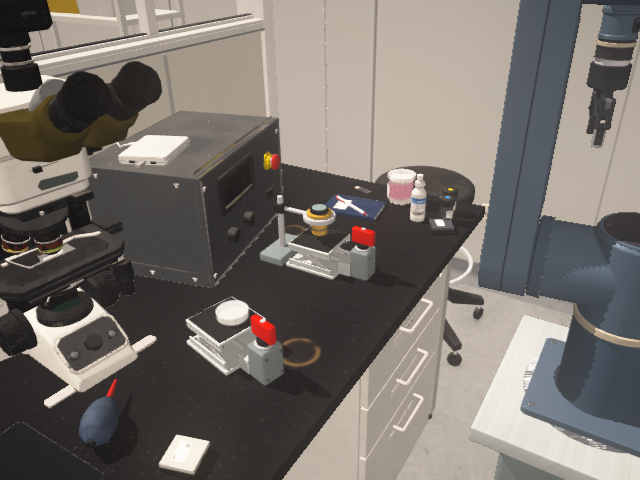

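The top view shows the target jack with its red knob at about (378,276) and the tube at (381,217). The spare jack's knob is at (191,278) with the dish at (213,230). In the scene view the target knob is at (363,237), the tube at (319,218) and the spare knob at (263,330).

```bash
cat >> h.py <<'E'
_ray=ray
def R(c): return cv2.Rodrigues(np.array(c['rotation'],float))[0]
def ray(c,u,v):
    f=240/np.tan(np.radians(c['fovy'])/2)
    return np.array(c['xyz']), R(c)@np.array([(u-c['cx'])/f,(v-c['cy'])/f,1])
def proj(c,p):
    f=240/np.tan(np.radians(c['fovy'])/2)
    q=R(c).T@(np.array(p)-c['xyz']); return f*q[:2]/q[2]+[c['cx'],c['cy']]
def red(c,box):
    x0,y0,x1,y1=box; h=cv2.cvtColor(c['image'],cv2.COLOR_RGB2HSV)
    m=(((h[...,0]<8)|(h[...,0]>172))&(h[...,1]>150)&(h[...,2]>70)).astype(np.uint8)
    k=np.zeros_like(m); k[y0:y1,x0:x1]=m[y0:y1,x0:x1]; return k
def tri(a,pa,b,pb):
    o1,d1=ray(a,*pa);o2,d2=ray(b,*pb)
    s=np.linalg.lstsq(np.c_[d1,-d2],o2-o1,rcond=None)[0]
    p,q=o1+s[0]*d1,o2+s[1]*d2; return (p+q)/2,np.linalg.norm(p-q)
E
python3 - <<'E'
from h import *
a=cap('top'); b=cap('scene')
for n,c,box in(('top',a,(355,255,405,300)),('scene',b,(345,220,385,255)),('spare',a,(175,255,205,300))):
    m=red(c,box); ys,xs=np.nonzero(m); r=cv2.minAreaRect(np.c_[xs,ys].astype(np.float32))
    print(n,len(xs),xs.mean(),ys.mean(),xs.min(),xs.max(),ys.min(),ys.max(),r)
    if n!='scene':
        print(onz(c,*r[0],.115)); 
        print(np.round([onz(c,*p,.115)[:2] for p in cv2.boxPoints(r)],4))
m=red(a,(355,255,405,300)); print(m[258:296,362:396]@np.ones(34).astype(int))
cv2.imwrite('pics/c.png',np.hstack([cv2.resize(a['image'][180:300,340:420,::-1],(400,600),interpolation=cv2.INTER_CUBIC),cv2.resize(b['image'][195:285,300:360+0+0,::-1],(400,600),interpolation=cv2.INTER_CUBIC)]))
b2=cv2.resize(b['image'][190:290,255:385,::-1],(780,600),interpolation=cv2.INTER_CUBIC);cv2.imwrite('pics/c2.png',b2)
E
```

```text
top 201 380.95522388059703 276.27363184079604 377 385 263 289 ((381.0, 276.0), (26.0, 8.0), 90.0)
[ 0.4775725  -0.12528774  0.115     ]
[[ 0.5011 -0.1183]
 [ 0.5012 -0.1328]
 [ 0.4542 -0.1322]
 [ 0.4541 -0.1178]]
scene 365 362.9616438356164 235.8958904109589 352 374 226 246 ((362.7924499511719, 235.72640991210938), (25.549062728881836, 16.071182250976562), 15.945395469665527)
spare 249 191.00401606425703 277.6546184738956 183 198 264 290 ((190.88253784179688, 277.5229187011719), (11.187515258789062, 27.1926212310791), 15.52410888671875)
[0.47306576 0.21894778 0.115     ]
[[0.452  0.2345]
 [0.4996 0.2232]
 [0.4942 0.2033]
 [0.4467 0.2147]]
[0 0 0 0 0 7 8 8 8 8 8 8 8 9 9 5 4 3 3 4 6 9 9 9 9 9 9 9 9 9 8 6 0 0 0 0 0
 0]
```

View pics/c.png

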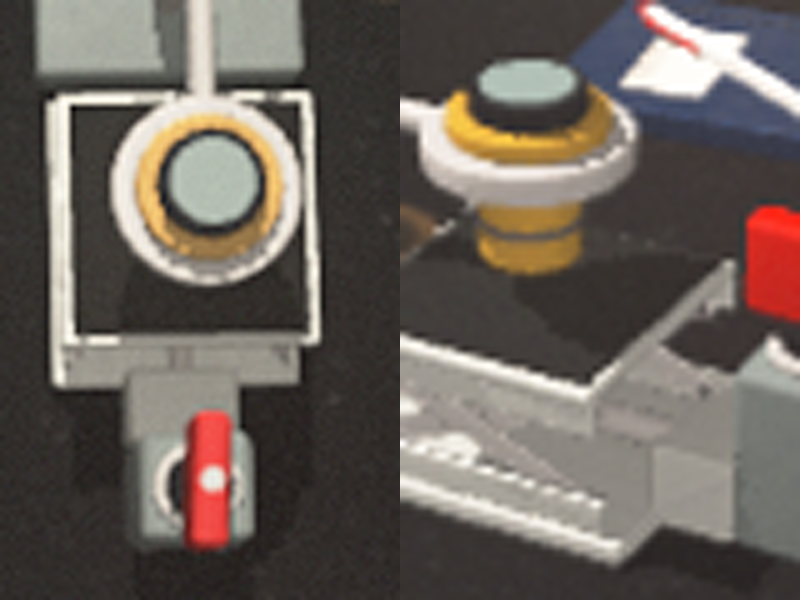

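View pics/c2.png

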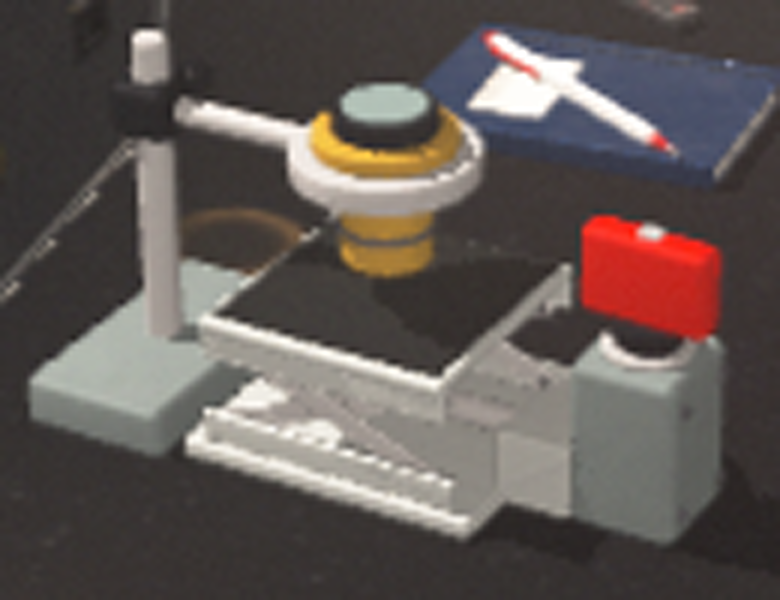

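The knob bar lies along world x, with its centre about (0.478, −0.127). I'm approaching with a half-turned yaw so the last joint has room for the clockwise turn.

```bash
python3 -m creep '[{"slide":[17.5,19,0],"twist":[0,0,8.3],"gripper":1},{"slide":[17.5,19,0],"twist":[0,0,8.3],"gripper":1},{"slide":[17.5,19,0],"twist":[0,0,8.3],"gripper":1},{"slide":[17.5,19,0],"twist":[0,0,8.3],"gripper":1},{"slide":[17.5,19,0],"twist":[0,0,8.3],"gripper":1},{"slide":[17.5,19,0],"twist":[0,0,8.3],"gripper":1},{"slide":[17.5,19,0],"twist":[0,0,8.3],"gripper":1},{"slide":[17.5,19,0],"twist":[0,0,8.3],"gripper":1},{"slide":[17.5,19,0],"twist":[0,0,8.3],"gripper":1},{"slide":[17.5,19,0],"twist":[0,0,8.3],"gripper":1}]'; python3 -c "
from h import *
print(np.round(arm.observe()['joint_positions'],3))"
```

```text
clock: 1.2
ee_pos: [0.3007, -0.3189, 0.3037]
orientation: [-2.079, -2.355, -0.0]
ft_force: [-0.0, -0.6, 0.5]
opening: 0.0855
finger_force: 0.0
[-0.968 -0.177 -0.115  1.633  0.     0.478]
```

```bash
python3 -m creep '[{"slide":[17.5,19,-5],"twist":[0,0,8.3],"gripper":1},{"slide":[17.5,19,-5],"twist":[0,0,8.3],"gripper":1},{"slide":[17.5,19,-5],"twist":[0,0,8.3],"gripper":1},{"slide":[17.5,19,-5],"twist":[0,0,8.3],"gripper":1},{"slide":[17.5,19,-5],"twist":[0,0,8.3],"gripper":1},{"slide":[17.5,19,-5],"twist":[0,0,8.3],"gripper":1},{"slide":[17.5,19,-5],"twist":[0,0,8.3],"gripper":1},{"slide":[17.5,19,-5],"twist":[0,0,8.3],"gripper":1},{"slide":[17.5,19,-5],"twist":[0,0,8.3],"gripper":1},{"slide":[17.5,19,-5],"twist":[0,0,8.3],"gripper":1}]'; python3 - <<'E'
from h import *
s=arm.observe(); print(np.round(s['joint_positions'],3))
Rm=cv2.Rodrigues(np.array(s['orientation']))[0]; print(np.round(Rm,3))
a=cap('top');b=cap('scene')
cv2.imwrite('pics/c3.png',np.hstack([cv2.resize(a['image'][160:320,300:420,::-1],(390,520)),cv2.resize(b['image'][120:290,270:400,::-1],(400,520))]))
m=red(b,(345,220,385,255));print(m.sum())
E
```

```text
clock: 2.2
ee_pos: [0.4757, -0.1289, 0.2534]
orientation: [0.004, -3.141, -0.0]
ft_force: [0.4, -0.9, 0.4]
opening: 0.0854
finger_force: 0.0
[-0.401 -0.041 -0.09   1.522 -0.    -0.403]
[[-1.    -0.003 -0.   ]
 [-0.003  1.     0.   ]
 [ 0.     0.    -1.   ]]
366
```

View pics/c3.png

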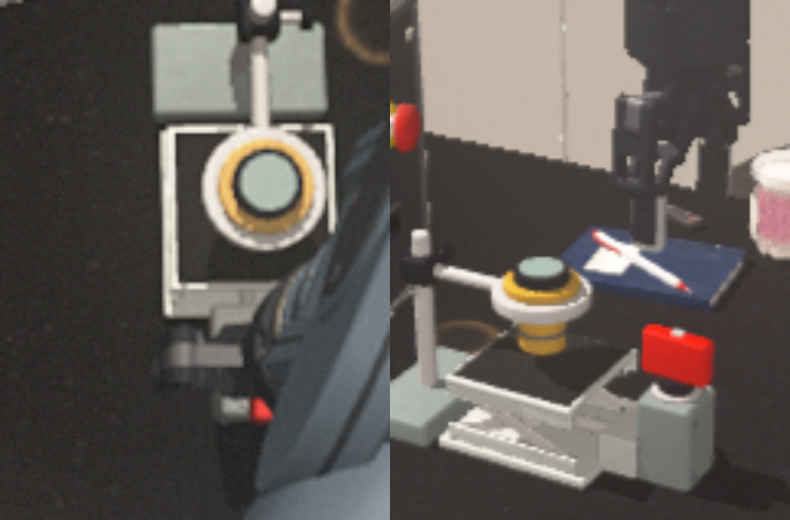

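The top crop shows the gripper's left finger at about full-image (351–374, 268) next to the partly hidden red knob. The scene crop shows the gripper above and behind the knob, which is clear. I'll check the finger against the projection before descending.

```bash
python3 - <<'E'
from h import *
a=cap('top');b=cap('scene')
for y in(-.072,-.086): print(proj(a,[.4757,y,.193]),proj(a,[.4757,y,.22]))
print(proj(a,[.478,-.127,.115]),proj(b,[.478,-.127,.115]),proj(b,[.478,-.127,.098]))
for p in([.583,-.127,.064],): print(proj(a,p))
pt=tri(a,(382.2,216),b,(319.3,207.2)); print('tubetop',pt)
print('knobdot',tri(a,(382,276),b,(255+650/6,190+233/6)))
E
```

```text
[354.55409395 273.85406747] [355.77414659 272.65701619]
[363.09381968 273.89682745] [364.62202682 272.70103384]
[381.94697792 275.76802832] [363.14423697 227.28567258] [362.97409535 234.60249421]
[377.85194247 223.46066269]
tubetop (array([ 0.58300262, -0.12640866,  0.13606924]), np.float64(0.0013894129729711613))
knobdot (array([ 0.47781307, -0.12759569,  0.11119984]), np.float64(4.6477569437484005e-05))
```

Triangulation puts the knob at (0.478, −0.127, 0.11) and the tube top at z ≈ 0.136, so the gap is about 10–14 mm, which fits the spec. Now I descend and grip.

```bash
python3 -m creep '[{"slide":[2,1.5,-20],"twist":[0,0,0],"gripper":1},{"slide":[0,0,-20],"twist":[0,0,0],"gripper":1},{"slide":[0,0,-20],"twist":[0,0,0],"gripper":1},{"slide":[0,0,-20],"twist":[0,0,0],"gripper":1},{"slide":[0,0,-12],"twist":[0,0,0],"gripper":1},{"slide":[0,0,-8],"twist":[0,0,0],"gripper":1},{"slide":[0,0,0],"twist":[0,0,0],"gripper":1},{"slide":[0,0,0],"twist":[0,0,0],"gripper":0.5},{"slide":[0,0,0],"twist":[0,0,0],"gripper":0.4},{"slide":[0,0,0],"twist":[0,0,0],"gripper":0.4}]'; python3 - <<'E'
from h import *
b=cap('scene'); cv2.imwrite('pics/c4.png',cv2.resize(b['image'][130:290,260:420,::-1],(600,600)))
E
```

```text
clock: 3.4
ee_pos: [0.4778, -0.1286, 0.155]
orientation: [0.006, 3.14, -0.001]
ft_force: [0.2, -0.7, -0.4]
opening: 0.0439
finger_force: 0.0
```

View pics/c4.png

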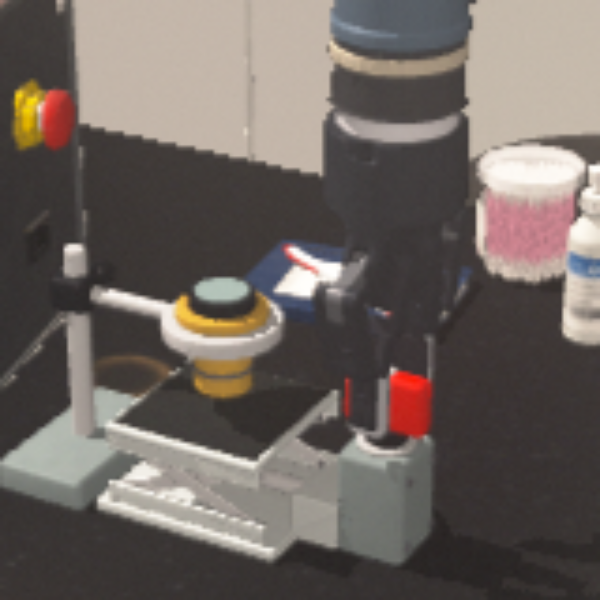

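The gripper straddles the knob; the finger sits near mid-bar in the crop at (365,390). I close it and take the baseline tube measurement.

```bash
cat >> h.py <<'E'
def tube(c):
    h=cv2.cvtColor(c['image'],cv2.COLOR_RGB2HSV)
    g=c['image'].astype(float)
    m=(h[...,0]>12)&(h[...,0]<35)&(h[...,1]>110)&(h[...,2]>80)
    k=np.zeros_like(m);k[195:245,300:340]=m[195:245,300:340]
    ys,xs=np.nonzero(k)
    # template shift of lens cap + gap rows
    return len(ys),ys.min(),ys.max(),np.round(k[195:245].sum(1),0)
def shift(c,ref,x0=306,x1=333,y0=200,y1=213):
    t=ref['image'][y0:y1,x0:x1]; s=c['image'][y0-12:y1+8,x0-4:x1+4]
    S=6; r=lambda i:cv2.resize(i,None,fx=S,fy=S,interpolation=cv2.INTER_CUBIC)
    q=cv2.matchTemplate(r(s),r(t),cv2.TM_CCOEFF_NORMED); _,v,_,l=cv2.minMaxLoc(q)
    return l[0]/S-4,l[1]/S-12,round(v,3)
E
python3 -m creep '[{"slide":[0,1,0],"twist":[0,0,0],"gripper":0.3},{"slide":[0,0,0],"twist":[0,0,0],"gripper":0},{"slide":[0,0,0],"twist":[0,0,0],"gripper":0},{"slide":[0,0,0],"twist":[0,0,0],"gripper":0},{"slide":[0,0,0],"twist":[0,0,0],"gripper":0},{"slide":[0,0,0],"twist":[0,0,0],"gripper":0},{"slide":[0,0,0],"twist":[0,0,0],"gripper":0},{"slide":[0,0,0],"twist":[0,0,0],"gripper":0},{"slide":[0,0,0],"twist":[0,0,0],"gripper":0},{"slide":[0,0,0],"twist":[0,0,0],"gripper":0}]'; python3 - <<'E'
from h import *
import pickle
b=cap('scene'); pickle.dump(b,open('ref.pkl','wb')); print(tube(b)); print(shift(cap('scene'),b))
z=proj(b,[.583,-.127,.08])-proj(b,[.583,-.127,.09]); print('px per cm',z)
print('platform corners @64mm',[proj(b,[.583+i,-.127+j,.064]).round(1) for i,j in((-.05,.05),(.05,.05),(-.05,-.05))])
print('tube bottom centre rows z=.068...',[proj(b,[.583,-.127,q]).round(1) for q in(.064,.07,.076,.082)])
E
```

```text
clock: 4.45
ee_pos: [0.4773, -0.1273, 0.1543]
orientation: [0.006, 3.141, 0.0]
ft_force: [-0.0, 1.2, 5.7]
opening: 0.013
finger_force: 58.9
(257, np.int64(208), np.int64(235), array([ 0,  0,  0,  0,  0,  0,  0,  0,  0,  0,  0,  0,  0,  1,  6,  6,  8,
        8, 10, 14, 24, 22, 19, 14,  2,  0,  0,  0,  0,  0,  0, 15, 15, 13,
        9,  4, 15, 15, 15, 13,  9,  0,  0,  0,  0,  0,  0,  0,  0,  0]))
(0.0, 0.0, 0.999)
px per cm [0.08072088 4.0986672 ]
platform corners @64mm [array([327.7, 252.8]), array([287.8, 241.2]), array([350.9, 232.9])]
tube bottom centre rows z=.068... [array([319.7, 237. ]), array([319.7, 234.5]), array([319.6, 232.1]), array([319.6, 229.7])]
```

Gripped: opening 13 mm, 59 N. The gap estimate is about 13–15 mm, so I first turn 40° clockwise (12.6 mm) and check.

```bash
python3 -m creep '[{"slide":[0,0,0],"twist":[0,0,-4],"gripper":0},{"slide":[0,0,0],"twist":[0,0,-4],"gripper":0},{"slide":[0,0,0],"twist":[0,0,-4],"gripper":0},{"slide":[0,0,0],"twist":[0,0,-4],"gripper":0},{"slide":[0,0,0],"twist":[0,0,-4],"gripper":0},{"slide":[0,0,0],"twist":[0,0,-4],"gripper":0},{"slide":[0,0,0],"twist":[0,0,-4],"gripper":0},{"slide":[0,0,0],"twist":[0,0,-4],"gripper":0},{"slide":[0,0,0],"twist":[0,0,-4],"gripper":0},{"slide":[0,0,0],"twist":[0,0,-4],"gripper":0}]'; python3 - <<'E'
from h import *
import pickle
ref=pickle.load(open('ref.pkl','rb'))
b=cap('scene'); print(tube(b)); print('tube',shift(b,ref),'platform corner',shift(b,ref,318,336,244,262))
s=arm.observe();Rm=cv2.Rodrigues(np.array(s['orientation']))[0];print(np.degrees(np.arctan2(-Rm[0,1],Rm[1,1])),s['ft_torque'],s['joint_positions'])
cv2.imwrite('pics/c5.png',cv2.resize(b['image'][190:290,260:390,::-1],(780,600),interpolation=cv2.INTER_CUBIC))
E
```

```text
clock: 5.55
ee_pos: [0.4776, -0.1265, 0.1543]
orientation: [1.081, 2.949, 0.004]
ft_force: [-0.2, 4.3, 4.2]
opening: 0.0134
finger_force: 58.6
(261, np.int64(208), np.int64(235), array([ 0,  0,  0,  0,  0,  0,  0,  0,  0,  0,  0,  0,  0,  1,  6,  6,  8,
        9, 10, 15, 24, 22, 19, 15,  4,  0,  0,  0,  0,  0,  0, 15, 15, 13,
        9,  4, 15, 15, 15, 13,  8,  0,  0,  0,  0,  0,  0,  0,  0,  0]))
tube (0.0, 0.0, 0.999) platform corner (0.0, -5.166666666666667, 0.973)
-40.39896297093122 [0.68267783 0.02163262 0.07182986] [-0.39590603 -0.01225347 -0.26000141  1.32255451  0.00244836  0.30918915]
```

View pics/c5.png

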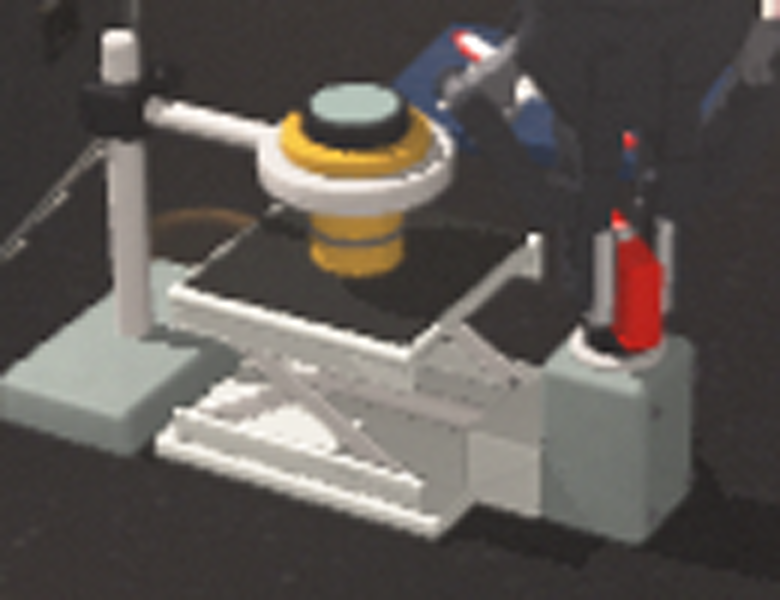

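The platform corner rose about 5 px (≈12 mm) to (410,355) in the crop, while the tube has not moved (0.0 px). I go on in smaller steps.

```bash
cat > chk.py <<'E'
from h import *
import pickle
ref=pickle.load(open('ref.pkl','rb'))
b=cap('scene'); print(tube(b)[:3]); print('tube',shift(b,ref),'platform corner',shift(b,ref,318,336,244,262))
s=arm.observe();Rm=cv2.Rodrigues(np.array(s['orientation']))[0];print(np.degrees(np.arctan2(-Rm[0,1],Rm[1,1])),s['ft_torque'])
E
python3 -m creep '[{"slide":[0,0,0],"twist":[0,0,-2],"gripper":0},{"slide":[0,0,0],"twist":[0,0,-2],"gripper":0},{"slide":[0,0,0],"twist":[0,0,-2],"gripper":0},{"slide":[0,0,0],"twist":[0,0,-2],"gripper":0},{"slide":[0,0,0],"twist":[0,0,-2],"gripper":0},{"slide":[0,0,0],"twist":[0,0,-2],"gripper":0},{"slide":[0,0,0],"twist":[0,0,0],"gripper":0},{"slide":[0,0,0],"twist":[0,0,0],"gripper":0},{"slide":[0,0,0],"twist":[0,0,0],"gripper":0},{"slide":[0,0,0],"twist":[0,0,0],"gripper":0}]'; python3 chk.py
```

```text
clock: 6.6
ee_pos: [0.4778, -0.1263, 0.1543]
orientation: [1.38, 2.822, 0.005]
ft_force: [1.2, 4.7, 5.2]
opening: 0.0133
finger_force: 59.0
(258, np.int64(207), np.int64(234))
tube (0.0, -1.166666666666666, 0.972) platform corner (-0.16666666666666652, -6.833333333333333, 0.963)
-52.1091168197648 [ 0.9269762  -0.14576286 -0.0442162 ]
```

The tube is up about 1.2 px (≈2.8 mm). I add 4° for margin, settle and check.

```bash
python3 -m creep '[{"slide":[0,0,0],"twist":[0,0,-2],"gripper":0},{"slide":[0,0,0],"twist":[0,0,-2],"gripper":0},{"slide":[0,0,0],"twist":[0,0,0],"gripper":0},{"slide":[0,0,0],"twist":[0,0,0],"gripper":0},{"slide":[0,0,0],"twist":[0,0,0],"gripper":0},{"slide":[0,0,0],"twist":[0,0,0],"gripper":0},{"slide":[0,0,0],"twist":[0,0,0],"gripper":0},{"slide":[0,0,0],"twist":[0,0,0],"gripper":0},{"slide":[0,0,0],"twist":[0,0,0],"gripper":0},{"slide":[0,0,0],"twist":[0,0,0],"gripper":0}]'; python3 chk.py
```

```text
clock: 7.65
ee_pos: [0.4779, -0.1263, 0.1543]
orientation: [1.477, 2.772, 0.005]
ft_force: [1.0, 5.1, 5.4]
opening: 0.0132
finger_force: 58.9
(252, np.int64(206), np.int64(234))
tube (0.0, -1.666666666666666, 0.965) platform corner (0.0, -7.333333333333333, 0.949)
-56.1037351897367 [ 0.95812261 -0.11349608  0.00217218]
```

Lift is about 4 mm. I release with only a partial opening to stay clear of the platform, then go straight up.

```bash
python3 -m creep '[{"slide":[0,0,0],"twist":[0,0,0],"gripper":0.25},{"slide":[0,0,0],"twist":[0,0,0],"gripper":0.4},{"slide":[0,0,0],"twist":[0,0,0],"gripper":0.4},{"slide":[0,0,0],"twist":[0,0,0],"gripper":0.4},{"slide":[0,0,5],"twist":[0,0,0],"gripper":0.4},{"slide":[0,0,15],"twist":[0,0,0],"gripper":0.4},{"slide":[0,0,20],"twist":[0,0,0],"gripper":0.4},{"slide":[0,0,25],"twist":[0,0,0],"gripper":0.4},{"slide":[0,0,25],"twist":[0,0,0],"gripper":0.4},{"slide":[0,0,0],"twist":[0,0,0],"gripper":0.4}]'; python3 chk.py; python3 - <<'E'
from h import *
b=cap('scene');cv2.imwrite('pics/c6.png',cv2.resize(b['image'][160:290,240:400,::-1],(738,600),interpolation=cv2.INTER_CUBIC))
E
```

```text
clock: 8.7
ee_pos: [0.4791, -0.1283, 0.2486]
orientation: [1.476, 2.764, 0.001]
ft_force: [-0.0, 0.3, 0.9]
opening: 0.0343
finger_force: 0.0
(248, np.int64(206), np.int64(234))
tube (0.0, -1.666666666666666, 0.963) platform corner (-0.16666666666666652, -7.333333333333333, 0.95)
-56.206276397606885 [ 0.03176005  0.00948392 -0.01843797]
```

View pics/c6.png

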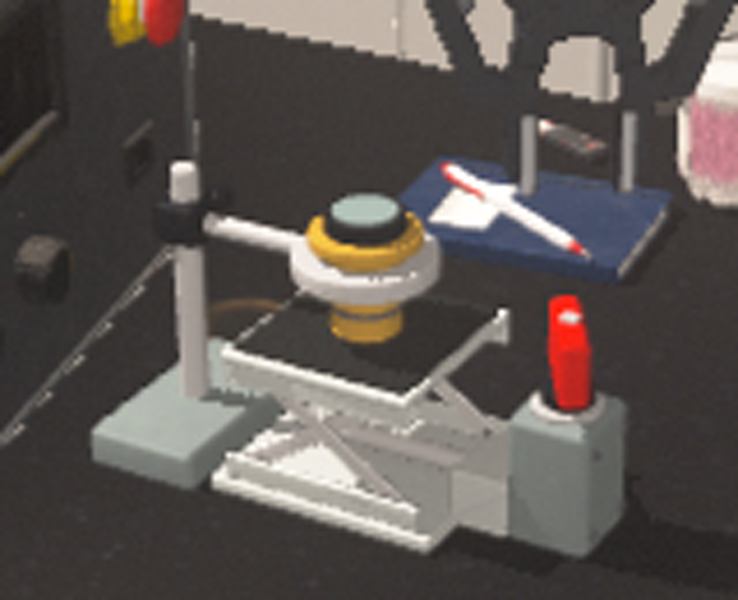

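The gripper is clear of the turned knob at (570,350). The tube stands upright, with its flange raised off the ring at (365,245), and its height has not changed since release.

```bash
python3 -c "
from workcell import hand_in
print(hand_in())"
```

```text
the job is handed in; nothing more can be done
None
```

I turned the jack's red knob about 56° clockwise; in the camera images the platform now carries the tube upright, about 4 mm off the ring. The gripper has let go and is clear, I never went near the other jack, and I handed the job in at about 9 s (no verdict was returned).

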